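Open the child-safe medicine box by its hidden catch

ROBOT

A 6-joint arm with a two-finger parallel gripper is mounted at the origin on a cart in front of the work surface, level with it; the furniture and walls round the work are solid. World frame = base frame: x ahead of the robot, y to its left, z up, the work surface at z = 0. Lengths are in m, angles in rad, forces in N, time in s.
With the tool pointing down it reaches from about 0.35 to 0.775 m from the base axis. Payload 7.3 kg.
Tool frame: the origin (TCP) lies at the very end of the fingers, on their centre line; the grasp point (between the pads) lies 19 mm behind it; z points along the fingers, y is the line along which they close (so a half turn about z gives the same grasp; the last joint's range is limited). The gripper opens to 92 mm and grips with 3 to 60 N. Pads are 19 mm wide; open, the fingers measure 130 mm over their backs; the gripper's body (75 mm by 190 mm) begins 47 mm behind the grasp point.
Start: joints at [-1.472, 0.342, 1.524, -0, 1.275, -0.146], TCP at [0.127, -0.509, 0.227] pointing down, gripper open.
Joint ranges: [-2.53, 2.53], [-0.77, 2.02], [0.04, 2.7], [-1, 4.14], [0.28, 2.66], [-3.11, 3.11]. Speed limits (rad/s): [2.57, 2.57, 3.14, 3.14, 3.14, 3.14].

INTERFACE

Orientations are given as [roll, pitch, yaw] about the fixed x, y, z axes, in that order (R = Rz(yaw) Ry(pitch) Rx(roll)).
In Python, from cell import robot gives the robot as it stands. The module is installed in compiled form; this text tells all that it offers.
- The arm moves only by the tool arm_command, never from a script. Its argument "moves" is a list of rows, each a list of 3 entries, a list of its own where there are three numbers: the shift along the tool's x, y, z in m, then the turn, a rotation vector about the tool's x, y, z in rad, then the finger opening in m, from 0 to 0.0918. In form: [[[dx, dy, dz], [ax, ay, az], claw], ...]. A call has exactly 5 rows; each row is the pose to reach, as a shift and turn from the pose commanded when the call began, along the tool's axes at that moment; what a row does not reach only later rows make up. A row lasts 1/10 s, in which the tool goes at most 50 mm and 8.59 degrees, less where a joint would pass 70% of its speed; a pose out of reach is approached as far as the arm can. A call with a gripper value outside its range is refused whole. The fingers move at their own pace and stop on an object; "squeeze" is the grip in N (left out, the last holds). Time passes only in rows, so rows that repeat a pose let the fingers close, or fill a call up. It gives the time, the measured TCP pose, the force, the opening and the grip force at its end, in the units of the state.
- robot.observe(): the state, without advancing time (a new reading comes with each control period).
- robot.read_camera(name): name is "scene" or "top" or "wrist"; returns the picture (400x640x3 uint8, red, green, blue); there is no depth.
- robot.camera_model(name): a dict with "fx", "fy", "cx", "cy" (pixels), "k1" (the pictures are not rectified: a ray, as slopes to the right and down, at radius r is drawn at 1 + k1 r^2 times it, then the intrinsics apply), "R" (3x3) and "t" (3): a world point X has camera coordinates R X + t. Camera axes: x right, y down, z forward; pixel columns grow to the right and rows downward; lengths in m; the calibration is good to about 2 mm. A picture is of the moment at which its call begins: read the wrist's pose just before it. camera_model takes no time and is no camera call; for the wrist camera it gives the pose at the moment of the call.
- robot.hand_in(): hands the job in; it is judged then, once.
The state is a dict: "time": time; "qpos": joint angles; "qvel": joint speeds; "joint_efforts": joint torques, N m; "tool_pos": TCP position; "tool_rot": TCP orientation; "contact_force": force on the tool from outside, world axes, zero at the start; "torque": the same for the moment, N m; "opening": finger opening in m; "grip_force": force on a finger pad.
Only numpy, scipy, OpenCV 4.12 (cv2) and the standard library are available. Lean on these libraries where they do the work, as an engineer would, in place of code of your own. Each camera call takes 0.05 s, during which the arm holds its last target. There are 200 camera calls.

TASK

Open the child-safe medicine box with your fingertips alone: feel along the row of identical flush tiles in the groove at the front of its top for the one that gives, press it down until the green lid springs up half open, then push the lid back until it stands upright or leans back and stays there by itself. Nothing is to be grasped: do not pinch the lid, do not lift the box or shove it out of its place, and leave the things round it standing where they are.

Things in the scene. Friction and masses are not known exactly. Their poses are not given: they have to be found in the camera images.
- med_box: White medicine box standing loose on the worktop on rubber feet, about 3 kg, 154 (x) x 310 (y) x 70 (z) mm when shut. Origin: centre of its underside; x points from its front (-x, robot side) to the lid hinge at the back, y along its length, z up. The front 60 mm of its top is a fixed white deck 70 mm high; behind it, flush, lies the green lid with a white cross.
- row_mid (a point): Middle of the groove in the deck, at the height of the tile tops, 1 mm below the deck (box frame x -47, y 0, z 69 mm; axes as the box). The groove is 156 mm long (y) and 48 mm wide (x), filled by a row of identical light grey tiles 46 x 46 mm in steps of 48 mm. One tile gives, the rest are rigid; its middle lies anywhere from y -38 to 38 mm of here. The row does not shift.
- catch_tile (a joint): How far the one tile that gives is pressed down, m: 0 at rest, 0.006 at its stop; sprung, about 1.6 N to start and 4.3 N at the stop; comes back when let go. By about 0.0045 it has drawn back the pawl that holds the lid. Fingertips together up to about 40 x 40 mm fit into its place between the neighbouring tiles.
- lid (a joint): Opening angle of the lid, rad: 0 shut, latched and flush with the deck; a spring raises it to about 1.0 within a second when the catch is pressed, and it stays there; 1.57 upright; 1.95 at its stop. Damped, slightly stiff hinge: above 1.3 it stays where it is put; pushing it takes about 1 N.
- lid_hinge (a point): Middle of the lid's hinge axis, which runs along the box's y (box frame x 75, y 0, z 70 mm; axes as the box).
- lid_edge (a point): Middle of the lid's front edge, moving with the lid, 91 mm from the hinge axis; the lid is 8 mm thick and 310 mm long. Shut, it lies at box frame x -16, y 0, z 66 mm; sprung up, at about x 29, z 144 mm. Its x axis points along the lid to the hinge, z out of the lid's top face.
- glass: Clear drinking glass, 94 mm wide and 90 mm tall, to the right of the box; bystander. Origin under its middle.
- tea_tin: Dark blue tea tin, 64 x 90 x 62 mm, to the left of the box; bystander. Origin under its middle.
- mill: Pepper mill with a grey top, 44 mm wide and 90 mm tall, right of and behind the box; bystander. Origin under its middle.
- spice_jar: Spice jar with a red cap, 45 mm wide and 106 mm tall, left of and behind the box; bystander. Origin under its middle.
- coffee_jar: Glass jar with a yellow cap, 59 mm wide and 105 mm tall, behind the box; bystander. Origin under its middle.

How it is judged:
On the way, in this order (a step that is already met when the one before it is completed fails the run):
1. the hidden catch tile is pressed down by the fingers, by more than 3 mm (value of joint catch_tile above 0.003 m and contact force between the fingers and catch_tile above 0.5 N).
2. the lid is pushed up until it stands upright or leans back (more than 1.4 rad) (value of joint lid above 1.4 rad), for 0.2 s.
At the end, for the whole second after the job is handed in: The lid stays open by itself at more than 1.4 rad (80 degrees), the catch tile is let go (back to within 2 mm), the box stands level within 30 mm of where it was, and the glass, tin, mill, spice jar and coffee jar stand within 30 mm of where they were (value of joint lid above 1.4 rad and value of joint catch_tile below 0.002 m and distance of each of med_box, glass, tea_tin, mill, spice_jar, coffee_jar from where it was at the start of the episode below 0.03 m and angle between med_box's own z axis and vertical below 0.05 rad and linear speed of med_box below 0.02 m/s and angle between each of glass, tea_tin, mill, spice_jar, coffee_jar's own z axis and vertical below 0.2 rad); the robot touches nothing.
It fails at once if the box is shoved more than 30 mm, lifted or tipped (distance of med_box from where it was at the start of the episode above 0.03 m or height (world z) of med_box above 0.012 m or angle between med_box's own z axis and vertical above 0.1 rad).
It fails at once if the lid is pinched between the fingers (the grasp point lies inside the lid's board) (x of the grasp point in the frame of lid_edge between -0.002 and 0.09 m and y of the grasp point in the frame of lid_edge between -0.157 and 0.157 m and z of the grasp point in the frame of lid_edge between -0.0045 and 0.0045 m).
It fails at once if a bystander is moved by more than 30 mm, lifted or knocked over (distance of any of glass, tea_tin, mill, spice_jar, coffee_jar from where it was at the start of the episode above 0.03 m).
It also fails if it takes over 51 s, if anything falls off the work surface, if the arm or the gripper's body presses on something with over 40 N, if the wrist force passes 120 N, or if a joint passes its speed limit or range.

## Working session

There is one attempt and no reset: what is moved stays moved. The work goes in short steps, Python scripts to look and compute and a tool call to move; the robot and the scene stay as the last step left them, time stands still between calls to the robot, and variables do not carry over. Pictures are saved under pics/ and viewed, at most 10 in all, crops included, and the job is handed in when it is done.

Besides the shell and the picture viewer there is one more tool, called as a command line: name --argument value ..., lists and objects as JSON in quotes. arm_command: Moves the arm, as the interface text tells. Its arguments: {"type":"object","properties":{"moves":{"type":"array"},"squeeze":{"type":"number"}},"required":["moves"]}

```bash
mkdir -p pics
python3 - <<'E'
from cell import robot
import cv2,numpy as np
for n in("scene","top"):
    cv2.imwrite(f"pics/{n}0.png",cv2.cvtColor(robot.read_camera(n),cv2.COLOR_RGB2BGR))
    m=robot.camera_model(n);print(n,{k:np.round(v,3).tolist() for k,v in m.items()})
s=robot.observe();print({k:np.round(v,3).tolist() for k,v in s.items()})
E
```

```text
scene {'fx': 439.991, 'fy': 439.991, 'cx': 326.462, 'cy': 200.23, 'k1': -0.086, 'R': [[-0.715, -0.699, 0.022], [-0.315, 0.293, -0.903], [0.624, -0.652, -0.43]], 't': [0.417, 0.26, 0.728]}
top {'fx': 392.523, 'fy': 392.523, 'cx': 324.014, 'cy': 200.774, 'k1': -0.095, 'R': [[-0.023, -1.0, 0.011], [-0.981, 0.021, -0.195], [0.194, -0.015, -0.981]], 't': [0.017, 0.616, 1.031]}
{'time': 0.1, 'qpos': [-1.472, 0.343, 1.525, 0.0, 1.275, -0.146], 'qvel': [-0.001, -0.001, -0.002, 0.001, -0.001, 0.001], 'joint_efforts': [0.001, -43.2, -24.469, 0.072, 0.053, -0.0], 'tool_pos': [0.127, -0.509, 0.226], 'tool_rot': [-3.14, -0.0, 0.245], 'contact_force': [-0.251, -0.857, -0.252], 'torque': [0.046, -0.008, 0.018], 'grip_force': 0.0, 'opening': 0.092}
```

View pics/top0.png

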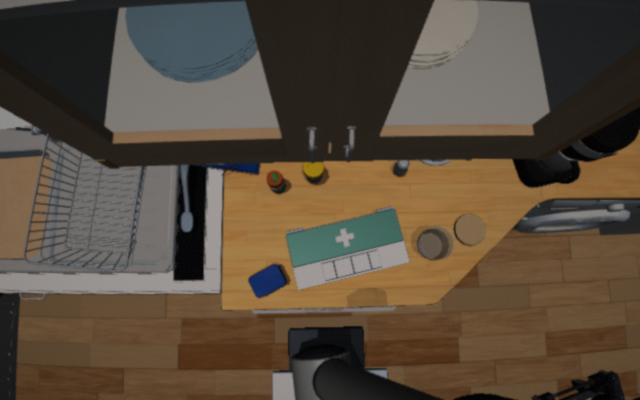

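View pics/scene0.png

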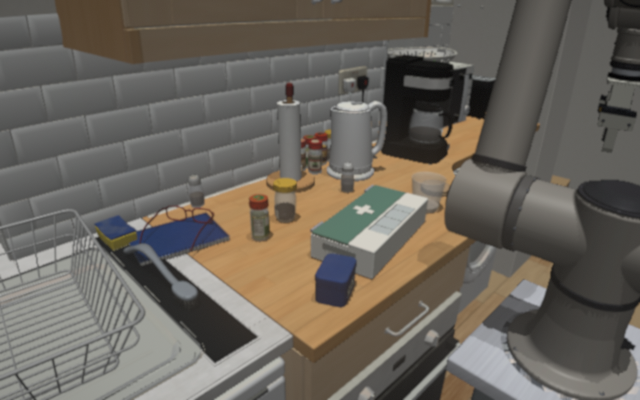

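The top view shows the green lid at about (345,237), with the white deck in front of it and three tiles near (355,264). The tin is at (267,281), the glass at (434,243), the mill at (402,168), the spice jar at (276,181) and the coffee jar at (314,172). An overhead cabinet sits behind the work area.

```bash
cat > h.py <<'E'
import cv2,numpy as np
from cell import robot
def cast(m,uv,z):
    K=np.array([[m["fx"],0,m["cx"]],[0,m["fy"],m["cy"]],[0,0,1]],float)
    n=cv2.undistortPoints(np.array(uv,float).reshape(-1,1,2),K,np.array([m["k1"],0,0,0,0.])).reshape(-1,2)
    R=np.array(m["R"]);t=np.array(m["t"]);c=-R.T@t
    d=np.c_[n,np.ones(len(n))]@R
    return c+d*((z-c[2])/d[:,2])[:,None]
def box(m,im,lo,hi,z,y0=0):
    hsv=cv2.cvtColor(im,cv2.COLOR_RGB2HSV)
    mk=cv2.inRange(hsv,lo,hi); mk[:y0]=0
    mk=cv2.morphologyEx(mk,cv2.MORPH_OPEN,np.ones((2,2)))
    cs,_=cv2.findContours(mk,cv2.RETR_EXTERNAL,cv2.CHAIN_APPROX_NONE)
    c=max(cs,key=cv2.contourArea)
    P=cast(m,c.reshape(-1,2),z)
    return c,P,cv2.minAreaRect((P[:,:2]*1000).astype(np.float32))
E
python3 - <<'E'
from h import *
m=robot.camera_model("top");im=robot.read_camera("top")
c,P,r=box(m,im,(70,80,30),(95,255,255),.07,180)
print("lid",r, np.round(cv2.boxPoints(r)).tolist())
R=np.array(m["R"]);print("cam",-R.T@m["t"])
for n,uv,z in(("tiles",[(327,269),(343,266),(360,263),(377,260)],.069),("deckfront",[(297,288),(409,262)],.07),("tin",[(267,281)],.06),("glass",[(434,243)],.05),("mill",[(402,165)],.09),("jar",[(276,178)],.1),("cof",[(314,168)],.1)):
    print(n,np.round(cast(m,uv,z),3).tolist())
cv2.imwrite("pics/crop.png",cv2.resize(cv2.cvtColor(im[200:300,240:460],cv2.COLOR_RGB2BGR),None,fx=3.6,fy=3.6,interpolation=cv2.INTER_CUBIC))
E
```

```text
lid ((509.6984558105469, -51.745361328125), (86.22356414794922, 301.64593505859375), 12.379396438598633) [[435.0, 86.0], [500.0, -208.0], [584.0, -190.0], [519.0, 105.0]]
cam [0.40390488 0.01976888 1.1304468 ]
tiles [[0.428, 0.0, 0.069], [0.435, -0.043, 0.069], [0.442, -0.089, 0.069], [0.449, -0.135, 0.069]]
deckfront [[0.38, 0.081, 0.07], [0.441, -0.221, 0.07]]
tin [[0.4, 0.162, 0.06]]
glass [[0.492, -0.3, 0.05]]
mill [[0.706, -0.214, 0.09]]
jar [[0.674, 0.133, 0.1]]
cof [[0.7, 0.029, 0.1]]
```

View pics/crop.png

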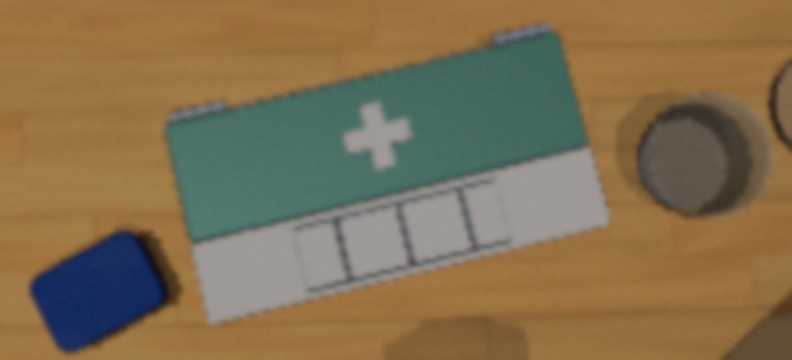

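arm_command --moves '[[[0.036,-0.032,0],[0,0,0],0],[[0.072,-0.063,0],[0,0,0],0],[[0.108,-0.095,0],[0,0,0],0],[[0.144,-0.126,0],[0,0,0],0],[[0.18,-0.158,0],[0,0,0],0]]'

```text
time: 0.65
tool_pos: [0.2642, -0.3108, 0.2266]
tool_rot: [3.142, -0.0, 0.244]
contact_force: [0.9, -0.3, 0.8]
opening: 0.0566
grip_force: 0.0
```

arm_command --moves '[[[0.036,-0.032,0],[0,0,0],0],[[0.072,-0.063,0],[0,0,0],0],[[0.108,-0.095,0],[0,0,0.01],0],[[0.144,-0.126,0],[0,0,0.02],0],[[0.18,-0.158,0],[0,0,0.03],0]]'

```text
time: 1.15
tool_pos: [0.4007, -0.1137, 0.2268]
tool_rot: [3.141, -0.0, 0.214]
contact_force: [1.0, -0.6, 0.1]
opening: 0.0162
grip_force: 0.0
```

arm_command --moves '[[[0.015,-0.013,0],[0,0,0],0],[[0.03,-0.025,0],[0,0,0],0],[[0.045,-0.035,0],[0,0,0],0],[[0.045,-0.035,0],[0,0,0],0],[[0.045,-0.035,0],[0,0,0],0]]'

```text
time: 1.65
tool_pos: [0.4361, -0.0717, 0.2264]
tool_rot: [-3.142, 0.001, 0.216]
contact_force: [-0.5, -0.5, 0.6]
opening: 0.0002
grip_force: 0.0
```

Run:
```python
from h import *
s=robot.observe();print({k:np.round(s[k],4).tolist() for k in("time","tool_pos","tool_rot","contact_force","opening")})
m=robot.camera_model("wrist");im=robot.read_camera("wrist")
np.save("w1.npy",im);import pickle;pickle.dump(m,open("w1.pkl","wb"))
cv2.imwrite("pics/w1.png",im[:,:,::-1])
c,P,r=box(m,im,(70,80,30),(95,255,255),.07)
print(r,np.round(cv2.boxPoints(r)).tolist())
```

```text
{'time': 1.65, 'tool_pos': [0.4361, -0.0717, 0.2264], 'tool_rot': [-3.1415, 0.0009, 0.2158], 'contact_force': [-0.5288, -0.4566, 0.572], 'opening': 0.0002}Traceback (most recent call last):
  File "<stdin>", line 6, in <module>
  File "h.py", line 14, in box
    c=max(cs,key=cv2.contourArea)
ValueError: max() iterable argument is empty
```

View pics/w1.png

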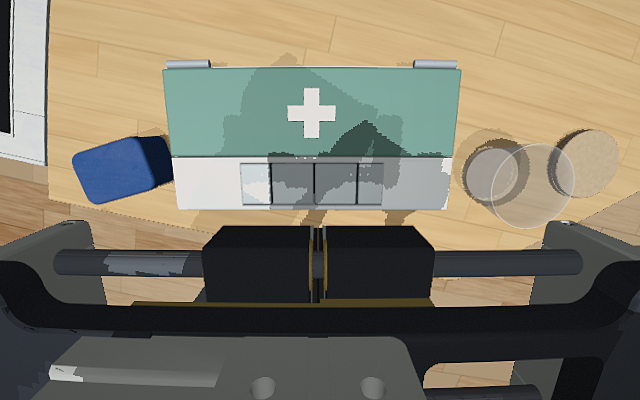

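The wrist view shows the deck from (175,209) to (447,209) and the lid seam at row 156. The groove runs from columns 241 to 383 and rows 163 to 205, with tile gaps near columns 271, 314 and 357.

Run:
```python
from h import *
import pickle
im=np.load("w1.npy");m=pickle.load(open("w1.pkl","rb"))
g=cv2.cvtColor(im,cv2.COLOR_RGB2GRAY)
print(g[175:200,236:388].mean(0).round().astype(int).tolist())
print(g[150:214,280:306].mean(1).round().astype(int).tolist())
a=cast(m,[(172.5,156.5),(453,156.5),(175,209),(447,209),(163,69),(461,69)],.07);print(a.round(4).tolist())
t=cast(m,[(241,184),(271.5,184),(314,184),(357,184),(383,184),(312,163),(312,205)],.069);print(t.round(4).tolist())
th=0.216;ex=np.array([np.cos(th),np.sin(th)]);ey=np.array([-np.sin(th),np.cos(th)])
p0=robot.observe()["tool_pos"][:2]
for q in(a,t):print(np.c_[(q[:,:2]-p0)@ex,(q[:,:2]-p0)@ey].round(4).tolist())
```

```text
[224, 224, 224, 226, 217, 194, 198, 212, 215, 214, 214, 215, 214, 216, 216, 217, 218, 218, 219, 219, 220, 220, 220, 221, 220, 220, 220, 221, 221, 221, 221, 225, 213, 162, 83, 12, 78, 144, 149, 147, 145, 145, 145, 145, 147, 147, 147, 147, 146, 141, 137, 136, 135, 138, 137, 138, 138, 138, 138, 136, 136, 136, 137, 137, 138, 137, 129, 129, 126, 124, 127, 117, 116, 117, 117, 120, 116, 52, 21, 103, 118, 118, 118, 117, 117, 118, 117, 123, 127, 126, 132, 131, 133, 133, 135, 134, 136, 138, 138, 136, 136, 136, 138, 137, 141, 141, 142, 146, 146, 147, 147, 147, 145, 145, 147, 146, 147, 148, 152, 132, 44, 26, 116, 146, 152, 148, 148, 148, 146, 145, 145, 147, 147, 147, 147, 147, 144, 145, 145, 141, 141, 141, 140, 143, 143, 135, 137, 159, 158, 154, 152, 152]
[141, 141, 129, 114, 96, 76, 79, 133, 149, 134, 136, 134, 112, 86, 112, 118, 119, 118, 118, 118, 118, 118, 118, 118, 117, 118, 118, 118, 118, 117, 117, 120, 125, 125, 125, 125, 124, 134, 153, 160, 158, 158, 158, 156, 154, 153, 151, 151, 151, 148, 143, 142, 140, 119, 93, 123, 151, 156, 148, 144, 163, 174, 173, 173]
[[0.4353, 0.0906, 0.07], [0.501, -0.2087, 0.07], [0.3759, 0.0822, 0.07], [0.4426, -0.2214, 0.07], [0.523, 0.1098, 0.07], [0.5882, -0.1885, 0.07]]
[[0.4207, 0.0123, 0.069], [0.428, -0.021, 0.069], [0.4381, -0.0671, 0.069], [0.4484, -0.1137, 0.069], [0.4546, -0.142, 0.069], [0.4605, -0.06, 0.069], [0.414, -0.07, 0.069]]
[[0.0342, 0.159], [0.0342, -0.1474], [-0.0256, 0.1636], [-0.0255, -0.1474], [0.124, 0.1589], [0.1237, -0.1463]]
[[0.0032, 0.0856], [0.0032, 0.0516], [0.0032, 0.0044], [0.0032, -0.0434], [0.0032, -0.0723], [0.0265, 0.0065], [-0.021, 0.0067]]
```

arm_command --moves '[[[0.003,-0.028,0.03],[0,0,0],0],[[0.003,-0.028,0.07],[0,0,0],0],[[0.003,-0.028,0.11],[0,0,0],0],[[0.003,-0.028,0.14],[0,0,0],0],[[0.003,-0.028,0.15],[0,0,0],0]]' --squeeze 10

```text
time: 2.2
tool_pos: [0.4312, -0.044, 0.0744]
tool_rot: [-3.139, 0.005, 0.214]
contact_force: [-0.4, 0.7, 0.7]
opening: 0.0004
grip_force: 0.0
```

arm_command --moves '[[[0,0,0.001],[0,0,0],0],[[0,0,0.003],[0,0,0],0],[[0,0,0.0045],[0,0,0],0],[[0,0,0.006],[0,0,0],0],[[0,0,0.007],[0,0,0],0]]'

```text
time: 2.7
tool_pos: [0.4338, -0.0438, 0.0703]
tool_rot: [3.141, -0.001, 0.215]
contact_force: [-0.5, 0.7, 0.4]
opening: 0.0005
grip_force: 0.0
```

arm_command --moves '[[[0,0,0.001],[0,0,0],0],[[0,0,0.002],[0,0,0],0],[[0,0,0.002],[0,0,0],0],[[0,0,0.003],[0,0,0],0],[[0,0,0.003],[0,0,0],0]]'

```text
time: 3.2
tool_pos: [0.4336, -0.0438, 0.0668]
tool_rot: [3.141, -0.0, 0.215]
contact_force: [-0.1, -0.3, 2.7]
opening: 0.0003
grip_force: 1.4
```

arm_command --moves '[[[0,0,0.001],[0,0,0],0],[[0,0,0.002],[0,0,0],0],[[0,0,0.003],[0,0,0],0],[[0,0,0.003],[0,0,0],0],[[0,0,0.003],[0,0,0],0]]'

```text
time: 3.7
tool_pos: [0.4336, -0.0438, 0.0638]
tool_rot: [3.141, -0.0, 0.215]
contact_force: [0.3, -0.7, 3.2]
opening: 0.0006
grip_force: 1.9
```

arm_command --moves '[[[0,0,0],[0,0,0],0],[[0,0,0],[0,0,0],0],[[0,0,0],[0,0,0],0],[[0,0,0],[0,0,0],0],[[0,0,0.0005],[0,0,0],0]]'

```text
time: 4.2
tool_pos: [0.4336, -0.0438, 0.0633]
tool_rot: [3.141, -0.0, 0.215]
contact_force: [1.8, -0.5, 4.1]
opening: 0.0003
grip_force: 2.0
```

Run:
```python
from h import *
im=robot.read_camera("scene");cv2.imwrite("pics/s2.png",cv2.resize(im[120:330,250:530,::-1],None,fx=2,fy=2))
```

```text
(no output)
```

View pics/s2.png

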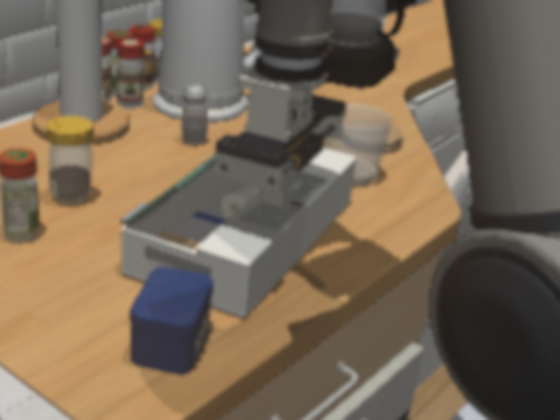

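The lid has sprung up: the interior is visible, with the green edge running from about (130,225) to (240,150) in the crop. Next I check the wrist camera's position for clearance, then lift off the tile.

Run:
```python
from h import *
m=robot.camera_model("wrist");R=np.array(m["R"]);c=-R.T@m["t"]
print("cam",c,"dz",c-robot.observe()["tool_pos"])
```

```text
cam [ 0.49947843 -0.02943717  0.22099385] dz [0.06590354 0.0143777  0.15779644]
```

arm_command --moves '[[[0,0,-0.01],[0,0,0],0],[[0,0,-0.03],[0,0,0],0],[[0,0,-0.05],[0,0,0],0],[[0,0,-0.067],[0,0,0],0],[[0,0,-0.067],[0,0,0],0]]'

```text
time: 4.75
tool_pos: [0.434, -0.0439, 0.1321]
tool_rot: [3.14, -0.002, 0.215]
contact_force: [0.1, -0.3, -0.5]
opening: 0.0005
grip_force: 0.0
```

arm_command --moves '[[[0.015,0,0],[0,0,0],0],[[0.03,0,0],[0,0,0],0],[[0.04,0,0],[0,0,0],0],[[0.05,0,0],[0,0,0],0],[[0.055,0,0],[0,0,0],0]]'

```text
time: 5.25
tool_pos: [0.4863, -0.0318, 0.1296]
tool_rot: [-3.141, 0.003, 0.215]
contact_force: [-4.7, -0.9, 3.1]
opening: 0.0003
grip_force: 2.0
```

arm_command --moves '[[[0.005,0,0],[0,0,0],0],[[0.01,0,0],[0,0,0],0],[[0.015,0,0],[0,0,0],0],[[0.02,0,0],[0,0,0],0],[[0.025,0,0],[0,0,0],0]]'

```text
time: 5.75
tool_pos: [0.5122, -0.0266, 0.1302]
tool_rot: [3.141, -0.001, 0.215]
contact_force: [-0.6, -0.0, 1.6]
opening: 0.0004
grip_force: 0.6
```

Run:
```python
from h import *
im=robot.read_camera("wrist");cv2.imwrite("pics/w3.png",im[:,:,::-1])
```

```text
(no output)
```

View pics/w3.png

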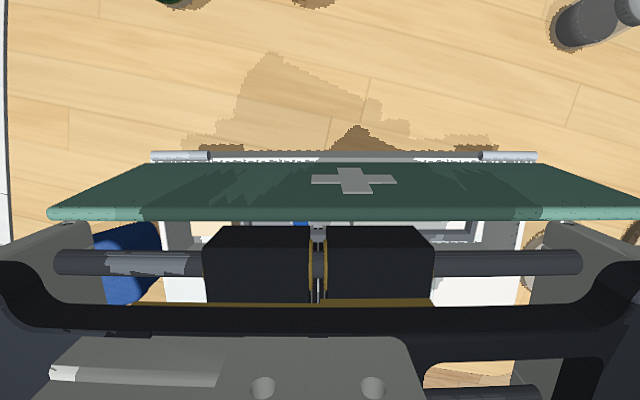

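The lid is being pushed: its front edge (row 213) rests ahead of the fingers and the box hasn't moved. I keep going.

arm_command --moves '[[[0.005,0,0],[0,0,0],0],[[0.01,0,0],[0,0,0],0],[[0.015,0,0],[0,0,0],0],[[0.02,0,0],[0,0,0],0],[[0.025,0,0],[0,0,0],0]]'

```text
time: 6.3
tool_pos: [0.5365, -0.0213, 0.1302]
tool_rot: [3.141, -0.0, 0.215]
contact_force: [-0.7, -0.4, 0.8]
opening: 0.0002
grip_force: 0.3
```

arm_command --moves '[[[0.004,0,0],[0,0,0],0],[[0.008,0,0],[0,0,0],0],[[0.012,0,0],[0,0,0],0],[[0.016,0,0],[0,0,0],0],[[0.018,0,0],[0,0,0],0]]'

```text
time: 6.8
tool_pos: [0.5534, -0.0176, 0.13]
tool_rot: [-3.142, 0.001, 0.215]
contact_force: [-4.8, -1.5, 2.4]
opening: 0.0001
grip_force: 3.0
```

Run:
```python
from h import *
im=robot.read_camera("wrist");cv2.imwrite("pics/w4.png",im[:,:,::-1])
```

```text
(no output)
```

View pics/w4.png

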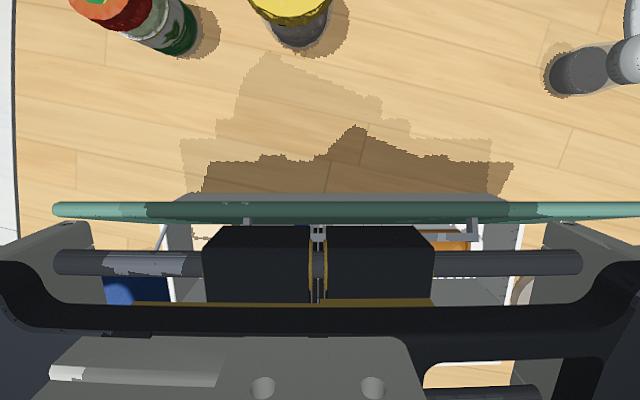

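The lid is nearly edge-on to the camera (rows 201–215). The camera sits behind the hinge, so the lid must be leaning back. I'll retreat and check.

arm_command --moves '[[[-0.01,0,0],[0,0,0],0],[[-0.03,0,0],[0,0,0],0],[[-0.06,0,-0.01],[0,0,0],0],[[-0.1,0,-0.03],[0,0,0],0],[[-0.14,0,-0.05],[0,0,0],0]]'

```text
time: 7.35
tool_pos: [0.4148, -0.0474, 0.1803]
tool_rot: [-3.141, 0.0, 0.215]
contact_force: [-0.1, -0.6, 0.5]
opening: 0.0002
grip_force: 0.0
```

arm_command --moves '[[[0,0.04,-0.02],[0,0,0],0],[[0,0.08,-0.04],[0,0,0],0],[[0,0.12,-0.05],[0,0,0],0],[[0,0.15,-0.05],[0,0,0],0],[[0,0.15,-0.05],[0,0,0],0]]'

```text
time: 7.85
tool_pos: [0.4489, -0.1972, 0.2304]
tool_rot: [3.139, -0.001, 0.211]
contact_force: [-0.5, 0.3, -0.2]
opening: 0.0009
grip_force: 0.0
```

Run:
```python
from h import *
a=robot.read_camera("scene")[100:340,220:500,::-1];b=robot.read_camera("top")[130:330,220:500,::-1]
cv2.imwrite("pics/e.png",cv2.resize(np.vstack([a,b]),None,fx=1.36,fy=1.36,interpolation=cv2.INTER_CUBIC))
s=robot.observe();print(s["time"],s["tool_pos"],s["contact_force"])
```

```text
7.95 [ 0.44806359 -0.19389016  0.22986091] [-0.32935841  0.4760388  -0.26018997]
```

View pics/e.png

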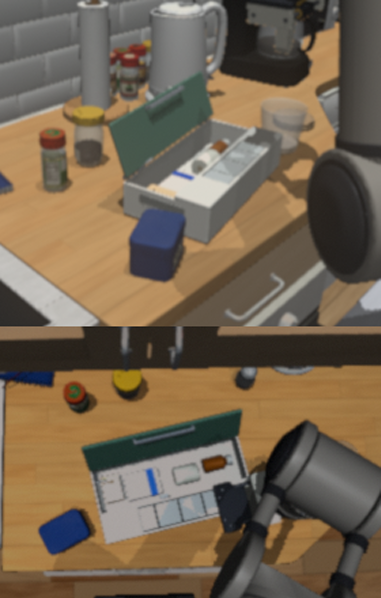

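The lid leans back on its own, the box and its neighbours are in place, and the arm is clear of everything. I'm handing in now.

```bash
python3 -c "
from cell import robot
print(robot.hand_in())"
```

```text
the job is handed in; nothing more can be done
None
```

I handed the job in at about 8 s of the 51 s allowed: the first tile I tried was the one that gives, the lid sprang up, and I pushed it back until it stood by itself, leaning back. In the last pictures the box and the things round it look unmoved and the arm is clear, but the hand-in returned no verdict.

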